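Hold the amber reference cell in the photometer's beam

ROBOT

A 6-joint arm with a two-finger parallel gripper is mounted at the origin on the work surface. World frame = base frame: x ahead of the robot, y to its left, z up, the work surface at z = 0. Lengths are in mm, angles in rad, forces in N, time in s.
With the tool pointing down it reaches from about 275 to 750 mm from the base axis. Payload 10.2 kg.
Tool frame: the origin (TCP) lies at the very end of the fingers, on their centre line; the grasp point (between the pads) lies 19 mm behind it; z points along the fingers, y is the direction in which the jaws open and shut (so a half turn about z gives the same grasp; the last joint's range is limited). The gripper opens to 85 mm and grips with 20 to 120 N. Pads are 22 mm wide; open, the fingers measure 114 mm over their backs; the gripper's body (76 mm by 85 mm) begins 54 mm behind the grasp point. The pads swing forward as they close: fully open they stand 13 mm farther back than shut.
Start: joints at [-1.388, 0.313, 1.498, -0, 1.331, -0.223], TCP at [207.234, -482.375, 231.294] pointing down, gripper open.
Joint ranges: [-2.94, 2.94], [-0.97, 2.17], [0.19, 2.56], [-1.23, 4.37], [0.02, 3.11], [-2.88, 2.88]. Speed limits (rad/s): [2.39, 2.39, 3.01, 3.14, 3.14, 3.14].

INTERFACE

Orientations are given as a unit quaternion [w, x, y, z].
In Python, from rig import * gives the robot as it stands. The module is installed in compiled form; this text tells all that it offers.
- The arm moves only by the shell command python3 -m crank 'ROWS' [FORCE]. ROWS is a JSON object of lists of equal length, an entry for each row: "dp": the shift along the world's x, y, z in cm, a list of three; "delta_rot": the turn, a rotation vector about the world's x, y, z in degrees, a list of three; "claw": the closure in counts, from 0 (fully open) to 255 (shut). A call has 1 to 10 rows; each row shifts and turns the commanded pose from where the row before left it; what a row does not reach is not made up. A row lasts 1/10 s, in which the tool goes at most 50 mm and 8.59 degrees, less where a joint would pass 70% of its speed; a pose out of reach is approached as far as the arm can. A call is refused whole if a number of a shift passes 5 or a number of a turn 8.59, either way. A call with a gripper value outside its range is refused whole. The fingers move at their own pace and stop on an object; FORCE is the grip in N (left out, the last holds). Time passes only in rows, so rows that do not move let the fingers close. It gives the time, the measured TCP pose, the force and the opening at its end, in the units of the state.
- sense(): the state, without advancing time (a new reading comes with each control period).
- capture(name): name is "scene" or "top"; returns (picture, depth): 400x640x3 uint8, red, green, blue; 400x640 float32, mm along the optical axis (not along the pixel's ray), 0 where there is no reading.
- camera_model(name): a dict with "fx", "fy", "cx", "cy" (pixels), "cam_to_world" (4x4, takes a point from camera to world coordinates). Camera axes: x right, y up, looking along -z (the intrinsics and any distortion apply to the point x, -y, -z); pixel columns grow to the right and rows downward; lengths in mm; the calibration is good to about 2 mm. A picture is of the moment at which its call begins. camera_model takes no time and is no camera call.
- finish_job(): hands the job in, once; it reports no verdict.
Trained networks look in the newest picture that a camera, given by its name, has taken for a name from the list of things; names that differ only in an ending like _2 or _b are one class to them, and where a whole thing is asked for, a point or a joint stands for the part that bears it (a point fixed in the world has none). Each returns a list of dicts, best first, with "p" (0 to 1); they miss things now and then, are a little off and sometimes report something else, mostly with a low value. They report only what shows in the picture. A call takes as long as a camera call.
- boxes_of(camera, target): "centre" ([column, row] in pixels, amid what is visible of it).
- masks_of(camera, target): "region" (400x640 bool, what is visible of it) and "centre" ([column, row] in pixels, amid what is visible of it).
- pinpoint(camera, target): "centre" ([column, row] in pixels: a listed point, or the origin of a listed thing).
The state is a dict: "time_s": time; "joints": joint angles; "dq": joint speeds; "tau": joint torques, N m; "eef_pos": TCP position; "ee_rot": TCP orientation; "force": force on the tool from outside, world axes, zero at the start; "wrist_torque": the same for the moment, N m; "grip_width": opening from 0.0 (shut) to 1.0 (fully open).
Only numpy, scipy, OpenCV 4.12 (cv2) and the standard library are available. Lean on these libraries where they do the work, as an engineer would, in place of code of your own. Each camera call takes 0.05 s, during which the arm holds its last target.

TASK

Check the open-beam photometer with the amber reference cell: first slide the red shutter fully open, then take the amber cell out of its rack, gripping it only by its two narrow frosted faces and never touching its clear windows. Hold it upright in the gap between the two white heads, about midway, with the beam passing squarely through the middle of both clear windows, clear of the photometer; finish while still holding it there, steady, with the shutter open. Leave the green and blue cells and the two vials where they are, and do not knock the cell against the photometer.

Things in the scene. Friction and masses are not known exactly. Their poses are not given: they have to be found in the camera images.
- cell_center (a point): Centre of the amber reference cell: upright glass block 12.5 mm (x) by 24 mm (y) by 45 mm (z), orange plug 9 x 18 x 6 mm on top. Point 22.5 mm above its foot. The wide faces (+x, -x) are the clear windows: do not touch. The narrow faces (+y, -y; 24 mm apart, 12.5 mm wide) are frosted white: grip these. Same either way round. About 34 g. In any of the rack's slots, foot 6 mm above the table.
- cell_green_center (a point): Centre of the green cell, same shape and size as the amber one, in another slot. Leave alone.
- cell_blue_center (a point): Centre of the blue cell, same shape and size, in another slot. Leave alone.
- rack: Black fixed rack, 160 mm (x) by 60 mm (y) by 20 mm tall, origin at the centre of its underside on the table. Three slots in a row along x (at -50, 0, +50 mm), each 14 mm deep with about 1 mm play all round; the cells' axes follow the rack's, and 31 mm of each cell's glass stands above the rack.
- bench: Open-beam photometer fixed on the table: base 130 mm (x) by 290 mm (y) by 12 mm, origin at the centre of its underside. Two white heads on it, 110 mm (x) by 90 mm (y), tops 108 mm above the table; facing faces at y = +40 mm (lamp, green lens) and -40 mm (detector): an 80 mm open gap. The beam, 10 mm across, runs level along its y axis.
- beam_mid (a point): Middle of the beam, midway between the heads, 80 mm above the table on the bench's centre; axes as the bench: y along the beam, x across it, z up.
- shutter (a joint): Red shutter sliding level along the bench's +x on top of the lamp head: 0 m = closed (blade covers the lens), 0.030 m = fully open (end stop). It stays where it is left; moving it takes about 2 N. It may start up to 8 mm open.
- shutter_fin (a point): Centre of the red fin that moves the shutter: upright, 10 mm thick (bench x) by 24 mm (y) by 30 mm tall, foot 113 mm and top 143 mm above the table, standing on the shutter's own red plate (50 by 60 mm, 4 mm thick) on the lamp head. Axes as the bench; push or pull along +x to open.
- vial_left: Small glass vial with blue cap, 22 mm across, 42 mm tall, standing on the table to the left (+y) of the photometer; origin at the centre of its underside. Leave alone.
- vial_far: The same kind of vial, beyond the photometer. Leave alone.

How it is judged:
By the outcome, as a careful person would: the job done as asked, in the order asked, and still so for the second after the job is handed in, while the arm keeps its last pose, push and grip.
It also fails if it takes over 48 s, if anything falls off the work surface, if the arm or the gripper's body presses on something with over 40 N, if the wrist force passes 120 N, or if a joint passes its speed limit or range.

## Working session

There is one attempt and no reset: what is moved stays moved. The work goes in short steps, Python scripts to look and compute and a shell command to move; the robot and the scene stay as the last step left them, time stands still between calls to the robot, and variables do not carry over. Pictures are saved under pics/ and viewed, and the job is handed in when it is done.

```bash
mkdir -p pics
python3 - <<'E'
from rig import *
import cv2, numpy as np
print(sense())
for n in ("scene","top"):
    im,d=capture(n); cv2.imwrite(f"pics/{n}0.png",im[:,:,::-1]); np.save(f"pics/{n}0.npy",d)
    m=camera_model(n); print(n,m)
E
```

```text
{'time_s': 0.0, 'joints': array([-1.38842774e+00,  3.13454980e-01,  1.49843070e+00, -2.43851402e-05,
        1.33098701e+00, -2.23412949e-01]), 'dq': array([ 0.00039866,  0.00042636,  0.0004927 , -0.0019625 , -0.0003727 ,
        0.00035829]), 'tau': array([ 1.03205981e-03, -4.12263787e+01, -2.59748447e+01, -1.58124249e-05,
        4.16958559e-03, -8.05302022e-06]), 'eef_pos': array([ 207.16681093, -482.12221535,  230.73492842]), 'ee_rot': array([-6.40125890e-04,  9.79487392e-01,  2.01504442e-01,  1.29432849e-06]), 'force': array([-0.89982587, -0.69278893, -0.53867897]), 'wrist_torque': array([-0.05417675,  0.03558988, -0.01438267]), 'grip_width': 0.998347628417712}
scene {'fx': 416.4044757041406, 'fy': 416.4044757041406, 'cx': 324.84186186862485, 'cy': 196.8303468535745, 'cam_to_world': array([[ 4.15335007e-01, -5.98677546e-01,  6.84895633e-01,
         1.19579216e+03],
       [ 9.09588909e-01,  2.83280591e-01, -3.03973886e-01,
        -1.99765081e+02],
       [-1.20352994e-02,  7.49224467e-01,  6.62206802e-01,
         6.66222492e+02],
       [ 0.00000000e+00,  0.00000000e+00,  0.00000000e+00,
         1.00000000e+00]])}
top {'fx': 461.7123875486372, 'fy': 461.7123875486372, 'cx': 321.09405275413695, 'cy': 195.09083019147945, 'cam_to_world': array([[ 1.13159514e-02,  9.81208119e-01, -1.92620291e-01,
         3.77693549e+02],
       [-9.99607691e-01,  6.16469724e-03, -2.73214264e-02,
         4.28939732e+01],
       [-2.56205596e-02,  1.92853892e-01,  9.80892942e-01,
         1.16797171e+03],
       [ 0.00000000e+00,  0.00000000e+00,  0.00000000e+00,
         1.00000000e+00]])}
```

View pics/scene0.png

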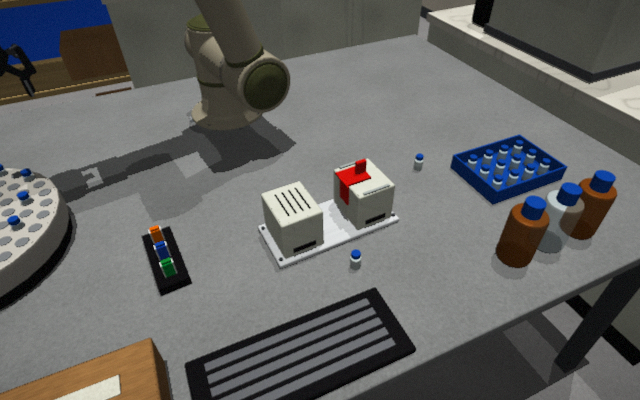

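View pics/top0.png

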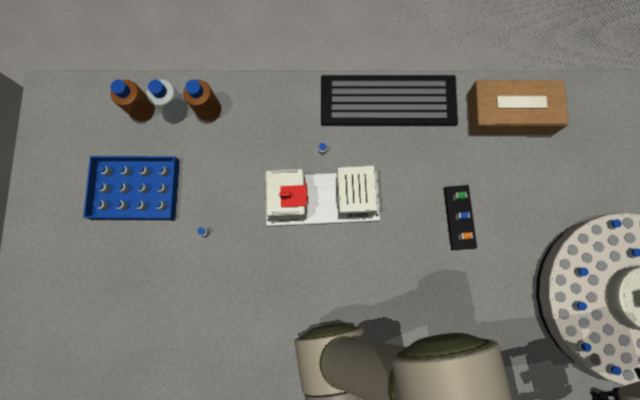

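The amber cell is the rack slot nearest the robot, at scene (155,232) and top (467,236). The red shutter fin is at top (287,195) and scene (361,167). Next I'll measure them.

```bash
cat > h.py <<'E'
from rig import *
import cv2, numpy as np
def ray(cam,px):
    m=camera_model(cam); T=m["cam_to_world"]
    d=np.array([(px[0]-m["cx"])/m["fx"],-(px[1]-m["cy"])/m["fy"],-1.])
    return T[:3,3],T[:3,:3]@d
def at_z(cam,px,z):
    o,d=ray(cam,px); return o+d*(z-o[2])/d[2]
def cloud(cam,dep):
    m=camera_model(cam);T=m["cam_to_world"]
    v,u=np.mgrid[0:400,0:640]
    P=np.stack([(u-m["cx"])/m["fx"]*dep,-(v-m["cy"])/m["fy"]*dep,-dep],-1)
    return P@T[:3,:3].T+T[:3,3]
def proj(cam,P):
    m=camera_model(cam);T=m["cam_to_world"]
    p=(np.atleast_2d(P)-T[:3,3])@T[:3,:3]
    return np.stack([m["cx"]+m["fx"]*p[:,0]/-p[:,2],m["cy"]-m["fy"]*p[:,1]/-p[:,2]],-1)
def tri(a,b):
    (o1,d1),(o2,d2)=a,b
    A=np.stack([d1,-d2],1);s=np.linalg.lstsq(A,o2-o1,rcond=None)[0]
    p,q=o1+s[0]*d1,o2+s[1]*d2
    return (p+q)/2,np.linalg.norm(p-q)
E
python3 - <<'E'
from h import *
np.set_printoptions(precision=1,suppress=True)
for t in ["cell_center","cell_green_center","cell_blue_center","rack","bench","beam_mid","shutter_fin","vial_left","vial_far"]:
    r={}
    for c in ("scene","top"):
        x=pinpoint(c,t); 
        if x: r[c]=x[0]["centre"]; print(t,c,np.array(r[c]),round(x[0]["p"],2))
    if len(r)==2: print("   ",*tri(ray("scene",r["scene"]),ray("top",r["top"])))
for c in ("scene","top"):
    m=masks_of(c,"rack"); b=masks_of(c,"bench")
    np.save(f"pics/m_{c}.npy",np.stack([m[0]["region"],b[0]["region"]]))
    P=cloud(c,np.load(f"pics/{c}0.npy"))
    for k,z0,z1 in ((m,14,23),(b,103,110),(b,5,18)):
        Q=P[k[0]["region"]]; Q=Q[(Q[:,2]>z0)&(Q[:,2]<z1)]
        rr=cv2.minAreaRect(Q[:,:2].astype(np.float32)) if len(Q)>5 else None
        print(c,z0,len(Q),np.median(Q[:,2]) if len(Q) else 0,rr)
im=cv2.imread("pics/top0.png");cv2.imwrite("pics/tz.png",cv2.resize(im[140:260,250:490],None,fx=3.3,fy=3.3,interpolation=cv2.INTER_CUBIC))
im=cv2.imread("pics/scene0.png");cv2.imwrite("pics/sz.png",cv2.resize(im[140:300,130:410],None,fx=2.8,fy=2.8,interpolation=cv2.INTER_CUBIC))
E
```

```text
cell_center scene [155.6 235. ] 0.76
cell_center top [463.3 237.8] 0.42
    [ 496.6 -277.6   29.8] 5.112390596539011
cell_green_center scene [169.6 269. ] 0.75
cell_green_center top [463. 197.] 0.55
    [ 599.1 -273.3   30. ] 11.150685921762685
cell_blue_center scene [160.7 252. ] 0.77
cell_blue_center top [458.6 216.6] 0.53
    [ 549. -272.   28.] 10.90818380759912
rack scene [169.1 259.8] 0.76
rack top [459.3 219.4] 0.75
    [ 546.9 -271.6    0.3] 7.2913444857534255
bench scene [328.5 226.9] 0.89
bench top [321.2 199.5] 0.61
    [596.6  74.7  -6.8] 1.1652820132729982
beam_mid scene [323.4 196.4] 0.91
beam_mid top [320.2 190.8] 0.86
    [597.8  69.2  89.1] 12.665720587798518
shutter_fin scene [359.6 165.4] 0.83
shutter_fin top [283.4 195.5] 0.83
    [579.7 157.3 128.6] 2.739247519271815
vial_left scene [413.5 166.9] 0.59
vial_left top [205.8 231.3] 0.47
    [507.9 362.7   8.6] 8.726060032193045
vial_far scene [357.9 266.9] 0.47
vial_far top [322.4 149.2] 0.42
    [730.6  75.2   0.9] 4.006803221276984
scene 14 1123 20.893967492444744 ((551.33837890625, -273.81939697265625), (162.4517822265625, 59.73412322998047), 4.991173267364502)
scene 103 2035 108.77703492739477 ((600.123046875, 72.321533203125), (110.1316909790039, 259.7850036621094), 3.0267558097839355)
scene 5 2199 13.002401073176088 ((598.8056030273438, 72.78376770019531), (131.9680938720703, 290.71087646484375), 3.075242042541504)
top 14 1108 20.00419949722891 ((549.7103271484375, -274.2364501953125), (160.1201629638672, 61.81459045410156), 4.6053466796875)
top 103 2175 107.80529489613241 ((596.822021484375, 72.64671325683594), (109.63771057128906, 260.06768798828125), 3.0817208290100098)
top 5 2063 12.395875370123804 ((597.4078979492188, 72.56175231933594), (131.40919494628906, 289.8883056640625), 3.004791498184204)
```

```bash
ls pics
```

```text
m_scene.npy
m_top.npy
scene0.npy
scene0.png
sz.png
top0.npy
top0.png
tz.png
```

Run:
```python
from h import *
np.set_printoptions(precision=1,suppress=True)
a=np.radians(3.05);R=np.array([[np.cos(a),-np.sin(a)],[np.sin(a),np.cos(a)]]);c=np.array([598,72.6])
b=np.radians(4.8);R2=np.array([[np.cos(b),-np.sin(b)],[np.sin(b),np.cos(b)]]);c2=np.array([550.5,-274])
for k in("scene","top"):
    im=cv2.imread(f"pics/{k}0.png");P=cloud(k,np.load(f"pics/{k}0.npy"));h=cv2.cvtColor(im,cv2.COLOR_BGR2HSV)
    L=(P[...,:2]-c)@R; z=P[...,2]
    red=(h[...,1]>150)&((h[...,0]<8)|(h[...,0]>172))
    for lo,hi in((114,121),(124,150),(139,150)):
        q=red&(z>lo)&(z<hi)&(abs(L[...,1])<160)&(abs(L[...,0])<80)
        print(k,lo,q.sum(),L[q].min(0),L[q].max(0),L[q].mean(0),z[q].max())
    L=(P[...,:2]-c2)@R2
    q=(z>30)&(abs(L[...,0])<80)&(abs(L[...,1])<35)
    for x in(-50,0,50):
        for lo,hi in ((35,50),(50,54),(54,62)):
            w=q&(abs(L[...,0]-x)<20)&(z>lo)&(z<hi)
            if w.any():print(k,x,lo,w.sum(),L[w].min(0),L[w].max(0),L[w].mean(0),z[w].max())
```

```text
scene 114 225 [-33.8  33.3] [20.5 93.7] [-7.3 61.4] 120.97231492909543
scene 124 102 [-13.9  70.4] [-4.6 93.8] [-7.8 81.4] 146.03925385067362
scene 139 40 [-13.9  70.8] [-4.6 93.2] [-8.5 81.7] 146.03925385067362
scene -50 35 70 [-53.  -11.7] [-41.5  12. ] [-44.2   0.2] 49.76963697015606
scene -50 50 31 [-56.4 -11.9] [-41.7  11.8] [-47.2  -0.8] 53.76262775868042
scene -50 54 40 [-53.9  -8.6] [-40.8   8.8] [-48.3   0.2] 59.58247558905555
scene 0 35 70 [  2.9 -11.7] [ 8.6 11.9] [ 6.2 -0.2] 49.8134863963345
scene 0 50 39 [ -5.8 -12. ] [ 8.6 12. ] [ 3.  -0.3] 53.82151402353338
scene 0 54 43 [-5.  -8.8] [ 7.1 11.8] [1.3 0.1] 59.68054226610923
scene 50 35 72 [ 52.6 -11.8] [59.4 11.7] [56.2  0.2] 49.87010128209215
scene 50 50 40 [ 44.9 -12. ] [58.  11.9] [53.3 -0.1] 53.88459874884461
scene 50 54 48 [45.2 -9. ] [56.2  8.8] [51.4 -0.1] 59.863827450888266
top 114 191 [-35.9  34.7] [14.6 94.2] [-12.2  61.6] 120.14508170139788
top 124 60 [-17.4  71. ] [-7.1 93. ] [-13.4  81.5] 147.38241474961148
top 139 46 [-17.4  72. ] [-7.1 93. ] [-12.6  82.6] 147.38241474961148
top -50 35 20 [-57.2 -13.2] [-44.4  11.9] [-51.3   5.7] 49.581845667290736
top -50 50 18 [-57.1 -11.6] [-44.4  11.9] [-51.6   0.4] 53.999927542991145
top -50 54 31 [-55.2 -10.3] [-44.6  11.4] [-51.   1.] 60.667141215102674
top 0 35 22 [ -7.2 -11.1] [ 5.4 12.7] [-3.2  4.5] 49.55086154697892
top 0 50 20 [ -6.4 -11.6] [ 5.4 11.9] [-1.5  0.7] 53.995918621781584
top 0 54 26 [-4.  -8.1] [3.9 9.5] [-0.2  0.3] 60.26893581093054
top 50 35 22 [ 42.4 -12. ] [56.3 12.4] [47.8  2.7] 49.981400857479
top 50 50 19 [ 42.3 -10.6] [54.6 12.1] [47.3  3.2] 53.8646262358136
top 50 54 25 [43.1 -8.7] [53.7  8.4] [49.2  0.2] 60.22390710029413
```

View pics/tz.png

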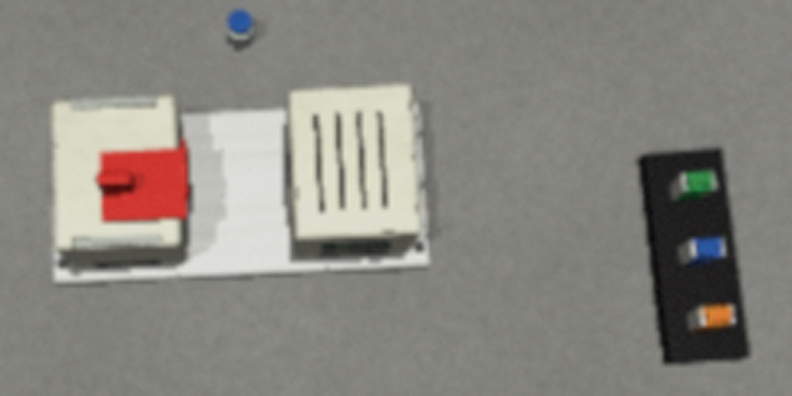

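View pics/sz.png

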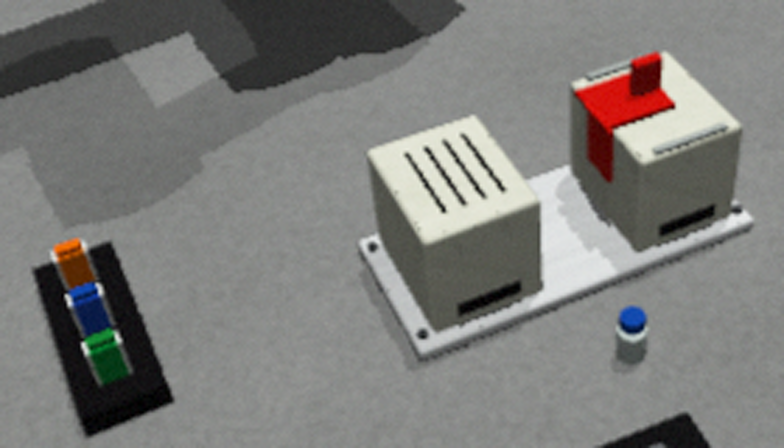

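Measured bench pose: centre (598, 72.6), yaw 3.05°. The fin is at local (-11, 83). Rack pose: centre (550.5, -274), yaw 4.8°, amber in the -50 slot. I'll move to the near side of the fin with the jaws shut.

```bash
python3 -m crank '{"dp":[[2.1,3.95,0],[2.1,3.95,0],[2.1,3.95,0],[2.1,3.95,0],[2.1,3.95,0],[2.1,3.95,0],[2.1,3.95,0],[2.1,3.95,0],[2.1,3.95,0],[2.1,3.95,0]],"delta_rot":[[0,0,-2],[0,0,-2],[0,0,-2],[0,0,-2],[0,0,-2],[0,0,-2],[0,0,-2],[0,0,-2],[0,0,-2],[0,0,-2.2]],"claw":[255,255,255,255,255,255,255,255,255,255]}' 40
python3 -m crank '{"dp":[[2.1,3.95,0],[2.1,3.95,0],[2.1,3.95,0],[2.1,3.95,0],[2.1,3.95,0],[2.1,3.95,0],[0,0,0]],"delta_rot":[[0,0,0],[0,0,0],[0,0,0],[0,0,0],[0,0,0],[0,0,0],[0,0,0]],"claw":[255,255,255,255,255,255,255]}'
```

```text
time_s: 2.2
eef_pos: [417.8, -85.6, 231.6]
ee_rot: [0.0, 1.0, 0.026, 0.0]
force: [0.1, -1.7, -0.1]
grip_width: -0.003
time_s: 2.9
eef_pos: [544.2, 153.5, 230.5]
ee_rot: [-0.0, 1.0, 0.029, -0.0]
force: [-0.1, -0.2, -0.3]
grip_width: -0.002
```

```bash
python3 -m crank '{"dp":[[0,0,-4],[0,0,-4],[0,0,-2.4],[0,0,0],[0,0,0]],"delta_rot":[[0,0,0],[0,0,0],[0,0,0],[0,0,0],[0,0,0]],"claw":[255,255,255,255,255]}'
python3 - <<'E'
from h import *
for n in("scene","top"):
    im,d=capture(n); cv2.imwrite(f"pics/{n}1.png",cv2.resize(im[100:260,250:450] if n=="scene" else im[140:300,220:420],None,fx=3,fy=3)[:,:,::-1])
E
```

```text
time_s: 3.4
eef_pos: [543.6, 149.3, 128.3]
ee_rot: [0.0, 1.0, 0.026, 0.0]
force: [0.4, 0.2, -0.8]
grip_width: -0.001
```

View pics/scene1.png

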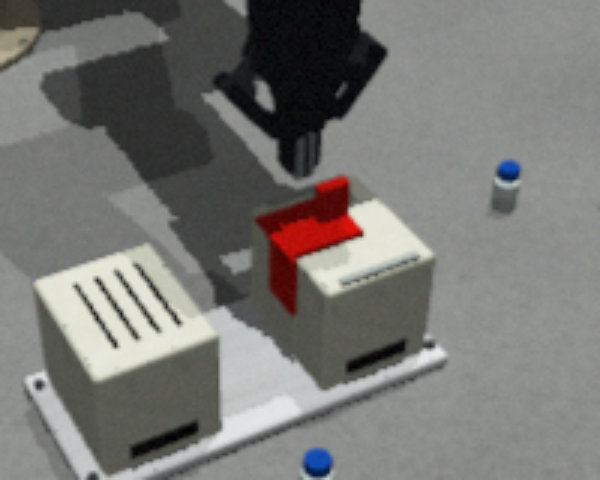

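The closed fingers stand just on the near side of the fin. Now I'll push along the bench's +x.

```bash
python3 -m crank '{"dp":[[0.5,0.13,0],[0.5,0.13,0],[0.5,0.03,0],[0.5,0.03,0],[0.4,0.02,0],[0.4,0.02,0],[0.4,0.02,0],[0.4,0.02,0]],"delta_rot":[[0,0,0],[0,0,0],[0,0,0],[0,0,0],[0,0,0],[0,0,0],[0,0,0],[0,0,0]],"claw":[255,255,255,255,255,255,255,255]}'
```

```text
time_s: 4.3
eef_pos: [579.4, 153.7, 127.2]
ee_rot: [-0.0, 1.0, 0.027, -0.0]
force: [-2.2, 0.4, 1.4]
grip_width: -0.002
```

```bash
python3 -m crank '{"dp":[[0.3,0.02,0],[0.2,0.01,0],[0,0,0]],"delta_rot":[[0,0,0],[0,0,0],[0,0,0]],"claw":[255,255,255]}'
```

```text
time_s: 4.6
eef_pos: [584.5, 153.9, 127.2]
ee_rot: [0.0, 1.0, 0.027, 0.0]
force: [0.4, -0.0, -0.3]
grip_width: 0.002
```

```bash
python3 -m crank '{"dp":[[0.3,0.02,0],[0.3,0.02,0]],"delta_rot":[[0,0,0],[0,0,0]],"claw":[255,255]}'
python3 -m crank '{"dp":[[0.2,0.01,0],[0.1,0.01,0]],"delta_rot":[[0,0,0],[0,0,0]],"claw":[255,255]}'
```

```text
time_s: 4.8
eef_pos: [590.3, 154.3, 127.2]
ee_rot: [0.0, 1.0, 0.027, -0.0]
force: [-1.8, -0.7, -0.7]
grip_width: -0.003
time_s: 5.0
eef_pos: [593.4, 154.5, 127.3]
ee_rot: [0.0, 1.0, 0.027, -0.0]
force: [-1.3, -0.8, 1.0]
grip_width: -0.002
```

Run:
```python
from h import *
print(sense()["force"],sense()["eef_pos"])
n="scene"
im,d=capture(n); cv2.imwrite(f"pics/{n}2.png",cv2.resize(im[100:260,250:450],None,fx=3,fy=3)[:,:,::-1])
```

```text
[-1.25728181 -0.77671709  0.95800551] [593.41792454 154.45407868 127.26228872]
```

View pics/scene2.png

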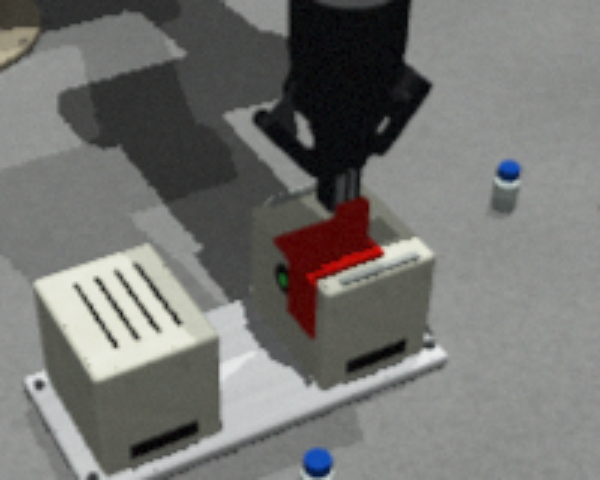

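The shutter is moving and the green lens now shows at (283,280) in the crop. I'll keep pushing until the force rises at the end stop.

```bash
python3 -m crank '{"dp":[[0.2,0.01,0],[0.1,0.01,0]],"delta_rot":[[0,0,0],[0,0,0]],"claw":[255,255]}'
python3 -m crank '{"dp":[[0.1,0.01,0],[0.1,0.0,0]],"delta_rot":[[0,0,0],[0,0,0]],"claw":[255,255]}'
```

```text
time_s: 5.25
eef_pos: [593.7, 154.6, 127.2]
ee_rot: [0.0, 1.0, 0.027, -0.004]
force: [-20.5, -4.1, 10.2]
grip_width: -0.001
time_s: 5.45
eef_pos: [593.9, 154.6, 127.1]
ee_rot: [0.001, 1.0, 0.027, -0.006]
force: [-30.9, -5.5, 15.6]
grip_width: -0.002
```

The force jumped to 20–31 N at x ≈ 594, so the shutter is at its stop. I'll back off, rise, and travel to the rack while opening.

```bash
python3 -m crank '{"dp":[[-0.6,-0.02,0],[-1.5,-0.1,0],[0,0,3],[0,0,4.5],[0,-2,3],[-0.8,-4.5,0],[-0.8,-4.5,0],[-0.8,-4.5,0],[-0.8,-4.5,0],[-0.8,-4.5,0]],"delta_rot":[[0,0,0],[0,0,0],[0,0,0],[0,0,0],[0,0,0],[0,0,0],[0,0,0],[0,0,0.6],[0,0,0.6],[0,0,0.5]],"claw":[255,255,255,255,255,255,255,0,0,0]}'
python3 -m crank '{"dp":[[-0.8,-4.5,0],[-0.8,-4.5,0],[-0.8,-4.5,0],[-0.7,-4.5,0],[0,0,0]],"delta_rot":[[0,0,0],[0,0,0],[0,0,0],[0,0,0],[0,0,0]],"claw":[0,0,0,0,0]}'
python3 - <<'E'
from h import *
for n in("scene","top"):
    im,d=capture(n); cv2.imwrite(f"pics/{n}3.png",cv2.resize(im,None,fx=1.2,fy=1.2)[:,:,::-1])
E
```

```text
time_s: 6.45
eef_pos: [537.0, -93.1, 232.6]
ee_rot: [0.0, 0.999, 0.042, 0.001]
force: [1.4, -0.5, 0.1]
grip_width: 0.501
time_s: 6.95
eef_pos: [505.1, -276.2, 231.9]
ee_rot: [0.001, 0.999, 0.039, 0.0]
force: [0.2, 0.1, 0.3]
grip_width: 0.997
```

View pics/scene3.png

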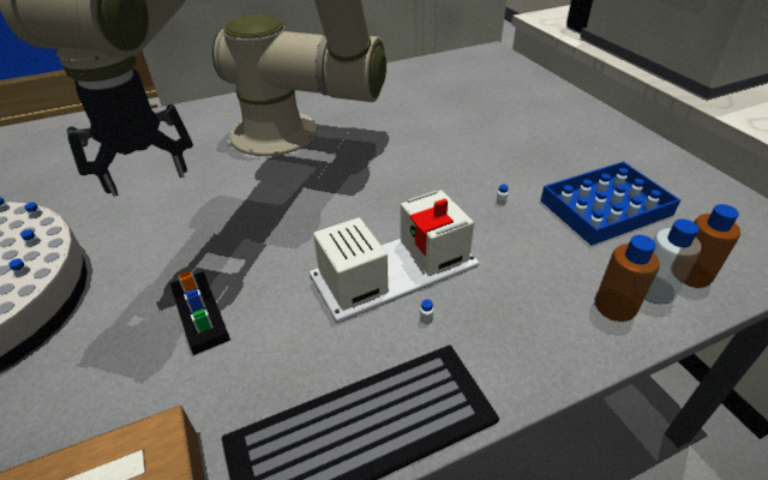

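The shutter stays open with the lens visible. I'll descend over the amber cell.

```bash
python3 -m crank '{"dp":[[-0.2,-0.1,-4.5],[-0.2,-0.1,-4.5],[0,0,-4],[0,0,-2.5],[0,0,0],[0,0,0]],"delta_rot":[[0,0,0.3],[0,0,0],[0,0,0],[0,0,0],[0,0,0],[0,0,0]],"claw":[0,0,0,0,0,0]}'
python3 - <<'E'
from h import *
s=sense();print(s["eef_pos"],s["ee_rot"],s["dq"].round(3))
for n in("scene","top"):
    im,d=capture(n); np.save(f"pics/{n}4.npy",d);c=im[150:300,80:250] if n=="scene" else im[150:280,380:540]
    cv2.imwrite(f"pics/{n}4.png",cv2.resize(c,None,fx=4,fy=4,interpolation=cv2.INTER_CUBIC)[:,:,::-1])
    h=cv2.cvtColor(im,cv2.COLOR_RGB2HSV);P=cloud(n,d)
    a=np.radians(3.05);R=np.array([[np.cos(a),-np.sin(a)],[np.sin(a),np.cos(a)]]);L=(P[...,:2]-[598,72.6])@R
    q=(h[...,1]>150)&((h[...,0]<8)|(h[...,0]>172))&(P[...,2]>124)&(abs(L[...,0])<80)&(abs(L[...,1])<160)
    print(n,q.sum(),L[q].min(0),L[q].max(0))
E
```

```text
time_s: 7.65
eef_pos: [503.0, -272.8, 78.4]
ee_rot: [0.0, 0.999, 0.045, 0.001]
force: [0.3, -0.6, 0.5]
grip_width: 0.999
[ 503.04326681 -272.80769413   78.4466949 ] [3.88510829e-04 9.99000511e-01 4.46938893e-02 5.33122309e-04] [-0.006 -0.026 -0.023  0.     0.001 -0.002]
scene 107 [12.31075668 70.5449991 ] [21.78183926 94.4720788 ]
top 59 [ 8.24150718 70.93666623] [18.29792593 92.46547275]
```

View pics/scene4.png

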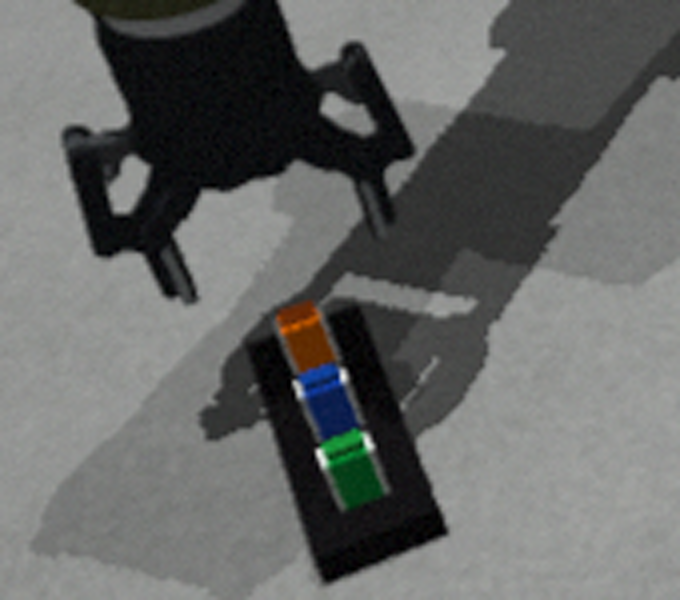

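View pics/top4.png

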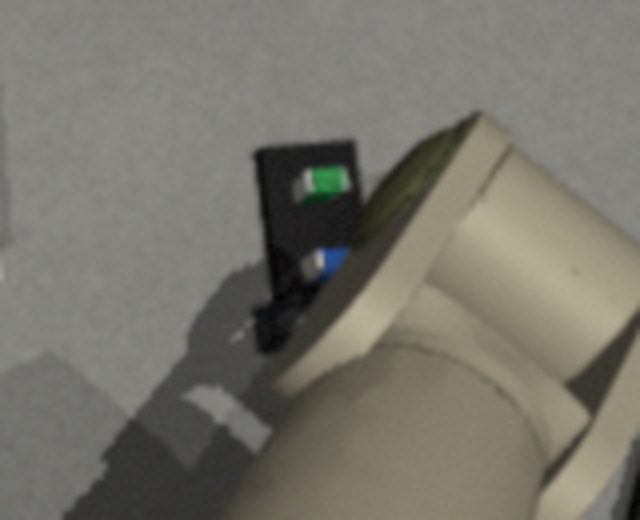

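```bash
python3 -m crank '{"dp":[[-0.2,-0.5,0],[0,0,0]],"delta_rot":[[0,0,0],[0,0,0]],"claw":[0,0]}'
python3 - <<'E'
from h import *
np.set_printoptions(precision=1,suppress=True)
s=sense();print(s["eef_pos"],s["ee_rot"],s["dq"].round(3))
n="scene";im,d=capture(n);P=cloud(n,d)
b=np.radians(4.8);R2=np.array([[np.cos(b),-np.sin(b)],[np.sin(b),np.cos(b)]]);L=(P[...,:2]-[550.5,-274])@R2;z=P[...,2]
for lo,hi in((75,95),(85,95),(95,110),(110,125)):
    for sg in(-1,1):
        q=(d>0)&(z>lo)&(z<hi)&(abs(L[...,0]+50)<40)&(L[...,1]*sg>15)&(L[...,1]*sg<80)
        if q.any():print(lo,sg,q.sum(),L[q].min(0),L[q].max(0),z[q].min(),P[q].min(0)[:2],P[q].max(0)[:2])
for x in(-50,):
  for lo,hi in((35,50),(54,62)):
    w=(z>lo)&(z<hi)&(abs(L[...,0]-x)<20)&(abs(L[...,1])<14)
    print(lo,w.sum(),L[w].min(0),L[w].max(0))
cv2.imwrite(f"pics/{n}5.png",cv2.resize(im[150:300,80:250],None,fx=4,fy=4,interpolation=cv2.INTER_CUBIC)[:,:,::-1])
E
```

```text
time_s: 7.95
eef_pos: [500.4, -279.2, 78.4]
ee_rot: [0.001, 0.999, 0.044, 0.001]
force: [-0.0, 0.2, -0.1]
grip_width: 1.001
[ 500.4 -279.2   78.4] [0. 1. 0. 0.] [ 0.  0.  0.  0. -0.  0.]
75 -1 1 [-47.3 -44.3] [-47.3 -44.3] 93.86251920606742 [ 507.  -322.1] [ 507.  -322.1]
85 -1 1 [-47.3 -44.3] [-47.3 -44.3] 93.86251920606742 [ 507.  -322.1] [ 507.  -322.1]
95 -1 44 [-62.  -57.4] [-37.5 -44.2] 95.69003368398603 [ 492.4 -334.8] [ 517.  -321.3]
95 1 39 [-55.6  41. ] [-38.1  53.8] 95.39222869909634 [ 491.6 -237.8] [ 509.  -224.1]
110 -1 51 [-58.9 -57.6] [-37.6 -44.2] 110.52384899983667 [ 495.5 -335.1] [ 516.8 -321.5]
110 1 44 [-51.8  41.1] [-38.1  54.4] 110.00942429776114 [ 495.5 -237.3] [ 508.7 -223.4]
35 70 [-48.1 -11.9] [-41.4  12. ]
54 41 [-55.7 -11. ] [-41.5   8.8]
```

Relative to the cell, the fingers sit about 1.5 mm too far towards −y and 0.5 mm low in x. I'll correct that and descend.

```bash
python3 -m crank '{"dp":[[0.05,0.14,0],[0,0,-1.5],[0,0,-1.5],[0,0,-1.2],[0,0,-1.2],[0,0,0],[0,0,0]],"delta_rot":[[0,0,0],[0,0,0],[0,0,0],[0,0,0],[0,0,0],[0,0,0],[0,0,0]],"claw":[0,0,0,0,0,0,0]}'
python3 - <<'E'
from h import *
np.set_printoptions(precision=1,suppress=True)
n="scene";im,d=capture(n);P=cloud(n,d)
b=np.radians(4.8);R2=np.array([[np.cos(b),-np.sin(b)],[np.sin(b),np.cos(b)]]);L=(P[...,:2]-[550.5,-274])@R2;z=P[...,2]
for lo,hi in((30,42),(42,55),(55,70)):
    for sg in(-1,1):
        q=(d>0)&(z>lo)&(z<hi)&(abs(L[...,0]+50)<40)&(L[...,1]*sg>15)&(L[...,1]*sg<80)
        if q.any():print(lo,sg,q.sum(),L[q].min(0),L[q].max(0),z[q].min())
for x in(-50,):
  for lo,hi in((35,50),(54,62)):
    w=(z>lo)&(z<hi)&(abs(L[...,0]-x)<20)&(abs(L[...,1])<14)
    print(lo,w.sum(),L[w].min(0),L[w].max(0))
cv2.imwrite(f"pics/{n}6.png",cv2.resize(im[150:300,80:250],None,fx=4,fy=4,interpolation=cv2.INTER_CUBIC)[:,:,::-1])
E
```

```text
time_s: 8.7
eef_pos: [500.9, -277.1, 23.4]
ee_rot: [0.0, 0.999, 0.044, 0.0]
force: [0.1, -0.5, 0.4]
grip_width: 0.994
30 -1 4 [-53.4 -46.7] [-39.9 -42.2] 39.18153593544264
30 1 3 [-54.5  43.2] [-39.8  48.9] 37.7351925044552
42 -1 37 [-59.7 -55.5] [-37.5 -42.1] 42.92371054368482
42 1 31 [-48.6  43.1] [-38.   56.6] 42.09636816704847
55 -1 44 [-60.  -55.4] [-37.3 -42.1] 55.53609667977287
55 1 38 [-60.7  43.1] [-38.   56.6] 55.34567845319111
35 69 [-57.5 -11.7] [-41.4  12. ]
54 40 [-54.9  -8.6] [-42.9   8.7]
```

View pics/scene6.png

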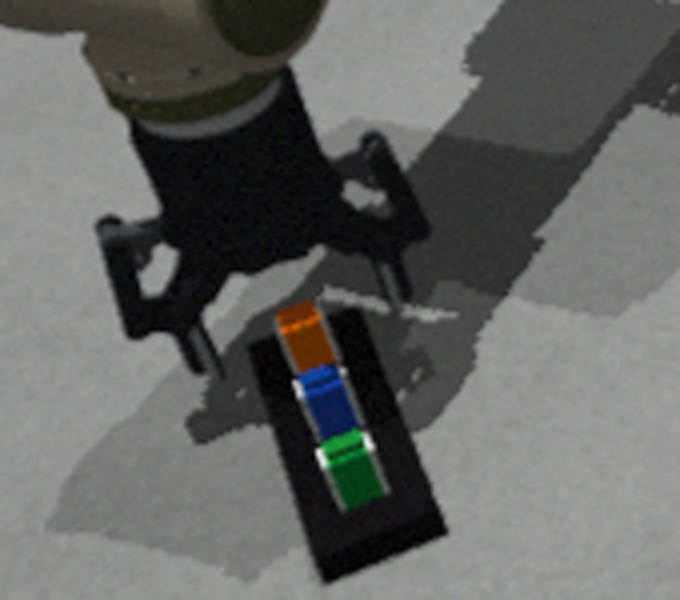

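The fingers straddle the cell and are centred to about 0.4 mm. I'll grip.

```bash
python3 -m crank '{"dp":[[0,-0.03,0.1],[0,0,0],[0,0,0],[0,0,0],[0,0,0],[0,0,0],[0,0,0],[0,0,0],[0,0,0]],"delta_rot":[[0,0,0],[0,0,0],[0,0,0],[0,0,0],[0,0,0],[0,0,0],[0,0,0],[0,0,0],[0,0,0]],"claw":[150,150,255,255,255,255,255,255,255]}' 30
python3 - <<'E'
from h import *
n="scene";im,d=capture(n)
cv2.imwrite(f"pics/{n}7.png",cv2.resize(im[150:300,80:250],None,fx=4,fy=4,interpolation=cv2.INTER_CUBIC)[:,:,::-1])
E
```

```text
time_s: 9.65
eef_pos: [500.8, -277.3, 24.5]
ee_rot: [0.0, 0.999, 0.044, 0.0]
force: [-0.1, 1.4, 5.1]
grip_width: 0.273
```

View pics/scene7.png

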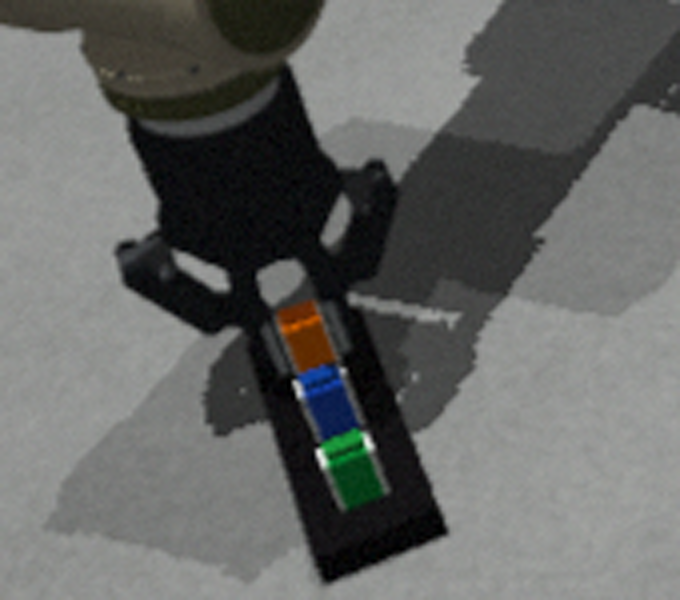

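The amber cell is held by its frosted sides with an opening of about 23–24 mm. I'll lift straight up.

```bash
python3 -m crank '{"dp":[[0,0,0.5],[0,0,0.7],[0,0,1],[0,0,1],[0,0,2],[0,0,3],[0,0,4],[0,0,4],[0,0,2.5],[0,0,0]],"delta_rot":[[0,0,0],[0,0,0],[0,0,0],[0,0,0],[0,0,0],[0,0,0],[0,0,0],[0,0,0],[0,0,0],[0,0,0]],"claw":[255,255,255,255,255,255,255,255,255,255]}'
python3 - <<'E'
from h import *
n="scene";im,d=capture(n); np.save("pics/scene8.npy",d);cv2.imwrite("pics/scene8f.png",im[:,:,::-1])
cv2.imwrite(f"pics/{n}8.png",cv2.resize(im[100:300,60:260],None,fx=3,fy=3,interpolation=cv2.INTER_CUBIC)[:,:,::-1])
E
```

```text
time_s: 10.7
eef_pos: [501.8, -278.1, 216.0]
ee_rot: [0.003, 0.999, 0.044, 0.003]
force: [-0.5, -1.2, -1.1]
grip_width: 0.272
```

View pics/scene8.png

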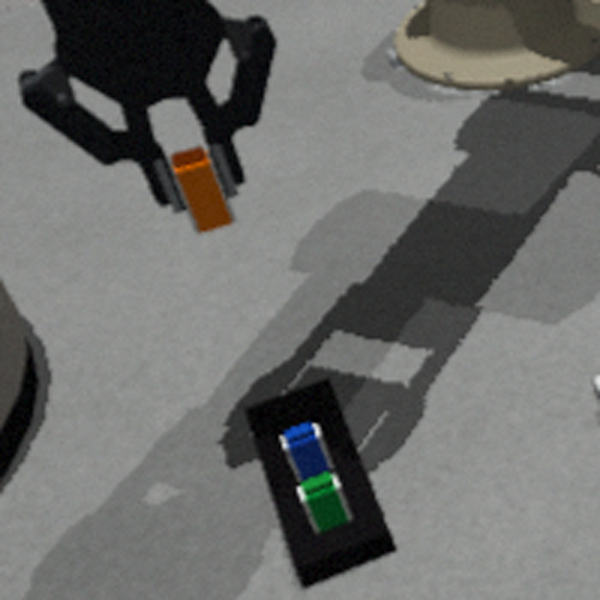

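The cell came out cleanly and hangs upright. I'll carry it over the gap while turning it +88°.

```bash
python3 -m crank '{"dp":[[0.8,2.9,0.5],[0.8,2.9,0.5],[0.8,2.9,0],[0.8,2.9,0],[0.8,2.9,0],[0.8,2.9,0],[0.8,2.9,0],[0.8,2.9,0],[0.8,2.9,0],[0.8,2.9,0]],"delta_rot":[[0,0,4],[0,0,7.5],[0,0,7.5],[0,0,7.5],[0,0,7.5],[0,0,7.5],[0,0,7.5],[0,0,7.5],[0,0,7.5],[0,0,7.5]],"claw":[255,255,255,255,255,255,255,255,255,255]}'
python3 -m crank '{"dp":[[0.8,2.9,0],[0.8,2.9,0],[0,0,0],[0,0,0],[0,0,0]],"delta_rot":[[0,0,7.5],[0,0,5],[0,0,4],[0,0,0],[0,0,0]],"claw":[255,255,255,255,255]}'
```

```text
time_s: 11.75
eef_pos: [580.4, 14.0, 220.1]
ee_rot: [-0.001, 0.783, 0.622, -0.001]
force: [-0.5, -0.9, -0.5]
grip_width: 0.275
time_s: 12.25
eef_pos: [596.4, 70.4, 220.5]
ee_rot: [-0.001, 0.689, 0.725, -0.001]
force: [0.7, -0.1, 0.1]
grip_width: 0.271
```

```bash
python3 -m crank '{"dp":[[0.16,0.22,-2],[0,0,-2.5],[0,0,0],[0,0,0]],"delta_rot":[[0,0,0],[0,0,0],[0,0,0],[0,0,0]],"claw":[255,255,255,255]}'
cat > look.py <<'E'
from h import *
import sys
np.set_printoptions(precision=1,suppress=True)
s=sense();p=s["eef_pos"];print(p,s["ee_rot"].round(4),"yaw",np.degrees(2*np.arctan2(s["ee_rot"][2],s["ee_rot"][1]))-90,s["force"])
a=np.radians(3.05);R=np.array([[np.cos(a),-np.sin(a)],[np.sin(a),np.cos(a)]]);c=np.array([598,72.6])
print("tcp local",(p[:2]-c)@R)
for n in("scene","top"):
    im,d=capture(n);P=cloud(n,d);h=cv2.cvtColor(im,cv2.COLOR_RGB2HSV)
    L=(P[...,:2]-c)@R;z=P[...,2];near=(d>0)&(abs(L[...,0])<60)&(abs(L[...,1])<34)&(z>p[2]-30)&(z<p[2]+60)
    o=near&(h[...,0]>6)&(h[...,0]<22)&(h[...,1]>130)
    if o.sum()>5:
        print(n,"orange",o.sum(),L[o].min(0),L[o].max(0),z[o].min(),z[o].max())
        w=o&(z<p[2]+20)
        if w.sum()>20:
            A=np.c_[L[w][:,0],z[w],np.ones(w.sum())];f,*_=np.linalg.lstsq(A,L[w][:,1],rcond=None)
            print("  window plane y=f(x,z): yaw deg",np.degrees(f[0]),"tilt deg",np.degrees(f[1]),"y at x0,zc",f@[0,p[2]+4,1],"std",(A@f-L[w][:,1]).std(),
              "x 2..98%",np.percentile(L[w][:,0],[2,98]),"z",np.percentile(z[w],[2,98]))
    v=near&(z<p[2]+45)
    if v.any(): print(n,"all",L[v].min(0),L[v].max(0))
    Q=((d>0)&(z>104)&(z<111)&(h[...,1]<60)&(abs(L[...,0])<70)&(abs(L[...,1])<140));
    for sg in(-1,1):
        g=Q&(L[...,1]*sg>30)
        if g.any():print("  head",sg,g.sum(),np.percentile(L[g],[1,99],axis=0).ravel())
    c0=im[80:280,230:430] if n=="scene" else im[100:300,220:420]
    cv2.imwrite(f"pics/{n}{sys.argv[1]}.png",cv2.resize(c0,None,fx=3,fy=3,interpolation=cv2.INTER_CUBIC)[:,:,::-1])
E
python3 look.py 9
```

```text
time_s: 12.65
eef_pos: [598.3, 72.4, 176.7]
ee_rot: [-0.0, 0.689, 0.725, -0.0]
force: [-0.5, 0.2, -0.6]
grip_width: 0.272
[598.3  72.4 176.7] [-0.   0.7  0.7 -0. ] yaw 2.9592683938055586 [-0.5  0.2 -0.6]
tcp local [ 0.3 -0.2]
scene orange 82 [-14.8 -15.3] [19.5 -2.5] 160.1756711570893 225.17032527142703
  window plane y=f(x,z): yaw deg -11.337255295268513 tilt deg -3.9958676754890927 y at x0,zc -7.906397056436127 std 0.8881230652942369 x 2..98% [-11.3  15.2] z [160.4 194.4]
scene all [-25.2 -13.9] [26.9  8.8]
  head -1 1632 [ -51.5 -129.3   55.5  -41.7]
  head 1 726 [-52.1  40.6  55.7 128.9]
  head -1 1049 [ -54.9 -128.9   52.4  -42.4]
  head 1 156 [-53.4 114.2  52.1 130. ]
```

View pics/scene9.png

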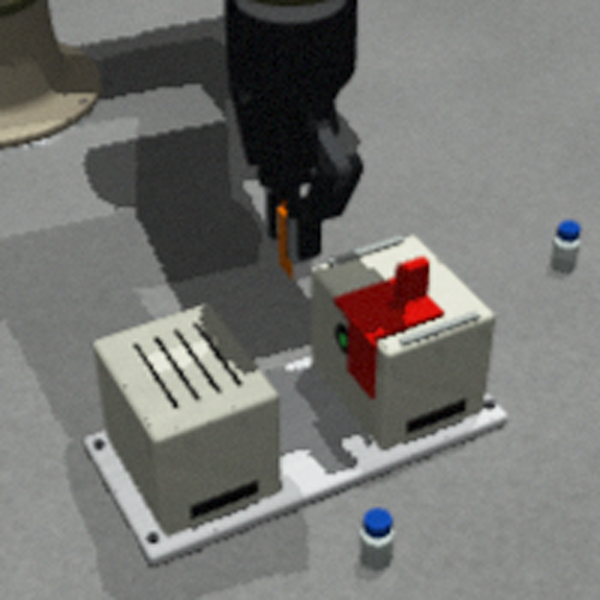

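View pics/top9.png

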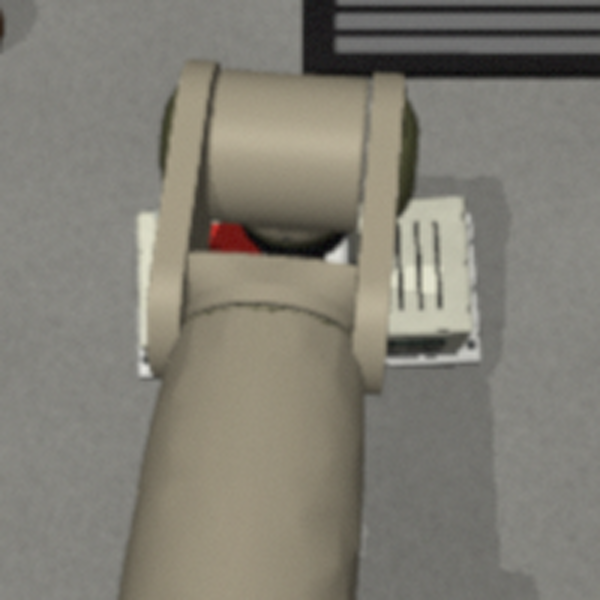

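```bash
cat > ov.py <<'E'
from h import *
import sys
s=sense();p=s["eef_pos"];a=np.radians(3.05);R=np.array([[np.cos(a),-np.sin(a)],[np.sin(a),np.cos(a)]])
im,d=capture("scene")
u0,v0=proj("scene",[p+[0,0,4]])[0].round().astype(int)
r=25;k=12;c=cv2.resize(im[v0-r:v0+r,u0-r:u0+r],None,fx=k,fy=k,interpolation=cv2.INTER_CUBIC)[:,:,::-1].copy()
raw=c.copy()
def box(hx,hy,z0,z1,col):
    Q=[]
    for z in(z0,z1):
        for x,y in((-hx,-hy),(hx,-hy),(hx,hy),(-hx,hy)):
            w=R@[x,y];Q.append([p[0]+w[0],p[1]+w[1],p[2]+z])
    q=((proj("scene",Q)-[u0-r,v0-r]+.5)*k).astype(int)
    for i in range(4):
        for A,B in((i,(i+1)%4),(i+4,(i+1)%4+4),(i,i+4)): cv2.line(c,tuple(map(int,q[A])),tuple(map(int,q[B])),col,1)
box(12,6.25,-18.5,26.5,(0,255,0)); box(9,4.5,26.5,32.5,(255,255,0))
cv2.imwrite(sys.argv[1],np.hstack([raw,c])[:, :] if 0 else c); cv2.imwrite(sys.argv[1].replace(".png","r.png"),raw)
E
python3 ov.py pics/ov1.png
```

View pics/ov1.png

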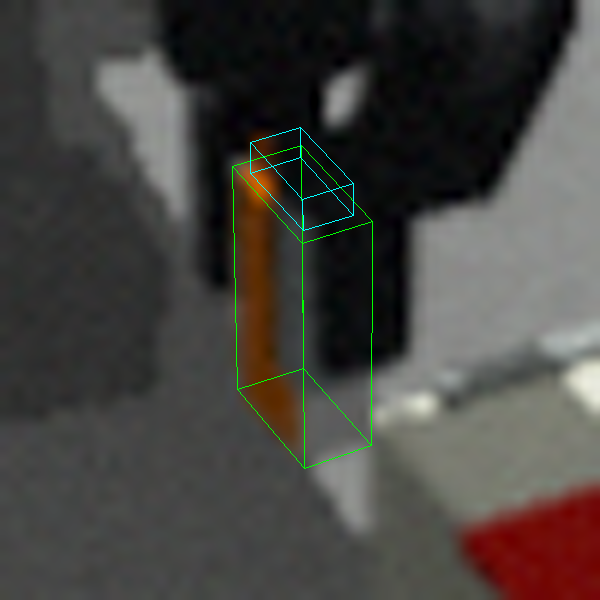

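The model overlay matches: the cell is upright and square, and centred within about 1 mm. I'll lower it into the gap.

```bash
python3 -m crank '{"dp":[[-0.06,0,-1.5],[0,0,-1.5],[0,0,-1.5],[0,0,-1.5],[0,0,-1.5],[0,0,-1.2],[0,0,-0.8],[0,0,-0.57],[0,0,0],[0,0,0]],"delta_rot":[[0,0,0],[0,0,0],[0,0,0],[0,0,0],[0,0,0],[0,0,0],[0,0,0],[0,0,0],[0,0,0],[0,0,0]],"claw":[255,255,255,255,255,255,255,255,255,255]}'
python3 look.py 10; python3 ov.py pics/ov2.png
```

```text
time_s: 13.8
eef_pos: [598.0, 72.9, 76.1]
ee_rot: [0.0, 0.688, 0.726, 0.0]
force: [0.6, -0.5, -0.7]
grip_width: 0.274
[598.   72.9  76.1] [0.  0.7 0.7 0. ] yaw 3.0498732808385824 [ 0.6 -0.5 -0.7]
tcp local [0.1 0.3]
scene orange 62 [-10.7 -14.9] [20.6 -1.6] 62.107693880159104 132.70888008049212
  window plane y=f(x,z): yaw deg -5.15379413845996 tilt deg -1.4949623992796792 y at x0,zc -6.71968100818092 std 0.6452639634185909 x 2..98% [-10.7  10.5] z [62.6 96. ]
scene all [-22.  -13.7] [49.2 34. ]
  head -1 1639 [ -51.2 -129.4   55.4  -42.1]
  head 1 641 [-50.2  42.3  55.5 128.9]
  head -1 1040 [ -55.  -128.8   52.2  -45.7]
  head 1 467 [-54.   97.6  51.5 129.6]
```

View pics/scene10.png

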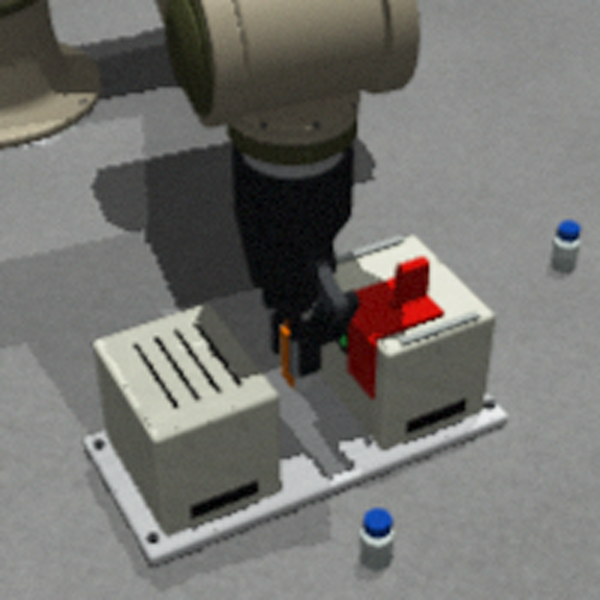

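View pics/ov2.png

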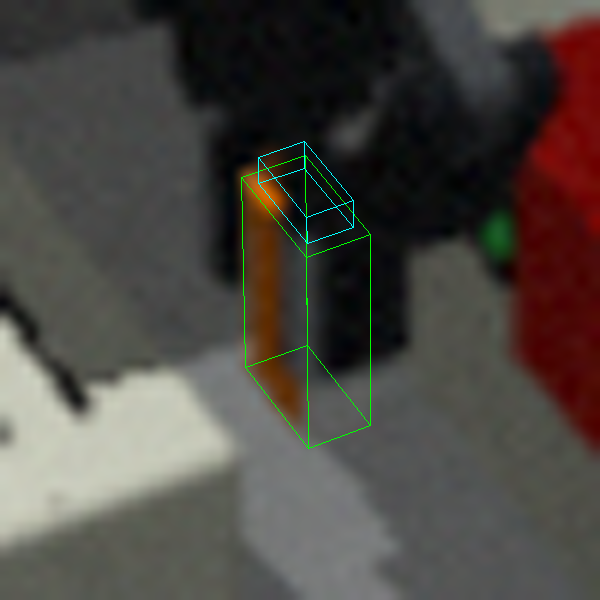

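Run:
```python
from h import *
im,d=capture("scene");P=cloud("scene",d)
p=sense()["eef_pos"];u,v=proj("scene",[p+[0,0,4]])[0].round().astype(int)
c=im[v-22:v+22,u-22:u+22].astype(float);c=np.clip(c*2.2,0,255).astype(np.uint8)
cv2.imwrite("pics/raw3.png",cv2.resize(c,None,fx=13,fy=13,interpolation=cv2.INTER_NEAREST)[:,:,::-1])
print(u,v)
for r in range(v+4,v+17): print(r,[f"{P[r,k,2]:.0f}/{P[r,k,0]-598:.0f},{P[r,k,1]-72.6:.0f}" for k in range(u-7,u+8)])
```

```text
328 199
203 ['12/-63,11', '14/-59,12', '61/-12,-6', '65/-7,-6', '70/-1,-7', '83/13,-10', '86/18,-10', '88/20,-9', '86/19,-6', '90/23,-6', '89/23,-4', '90/26,-3', '88/25,0', '86/24,3', '78/17,9']
204 ['12/-60,9', '13/-58,11', '11/-58,14', '62/-7,-6', '67/-1,-6', '68/1,-5', '84/18,-10', '83/18,-8', '82/18,-6', '86/22,-6', '85/22,-3', '82/21,-0', '77/16,4', '13/-46,36', '12/-45,39']
205 ['15/-54,7', '14/-53,9', '12/-54,12', '60/-6,-7', '65/0,-7', '68/4,-6', '72/9,-6', '80/18,-8', '79/18,-6', '78/18,-3', '71/11,2', '71/12,4', '69/11,7', '12/-44,35', '12/-42,37']
206 ['14/-52,6', '13/-52,8', '12/-52,11', '14/-48,12', '63/1,-7', '64/3,-6', '69/8,-6', '72/13,-6', '71/13,-4', '70/12,-1', '68/11,2', '68/12,4', '66/11,7', '12/-40,34', '16/-36,34']
207 ['13/-49,5', '14/-47,6', '14/-47,9', '14/-45,11', '13/-46,13', '62/4,-6', '67/9,-7', '68/12,-5', '67/11,-3', '65/10,0', '65/11,2', '63/10,5', '65/13,6', '14/-35,31', '13/-36,34']
208 ['14/-45,3', '14/-45,5', '12/-46,8', '13/-44,10', '14/-42,11', '12/-42,14', '61/7,-5', '66/12,-6', '65/12,-3', '62/11,-0', '62/11,2', '60/10,5', '61/12,6', '15/-32,3
[... 692 characters left out ...]
 '11/-29,13', '13/-26,14', '13/-25,16', '14/-24,18', '14/-22,20', '13/-23,23', '11/-23,25', '12/-21,27']
213 ['106/59,-42', '102/56,-38', '12/-30,1', '13/-28,3', '13/-27,5', '666/598,-272', '14/-25,9', '13/-24,11', '11/-25,14', '13/-23,15', '13/-21,17', '14/-20,19', '13/-19,21', '14/-17,23', '14/-17,25']
214 ['102/57,-41', '101/57,-39', '15/-25,-1', '13/-25,1', '13/-24,3', '13/-23,5', '13/-22,8', '13/-22,10', '13/-20,12', '13/-20,14', '13/-18,16', '14/-17,17', '13/-17,20', '12/-17,22', '13/-15,24']
215 ['100/58,-42', '97/56,-39', '13/-23,-2', '14/-21,-1', '13/-22,2', '14/-19,4', '14/-18,6', '13/-18,8', '15/-16,10', '14/-16,12', '14/-15,14', '14/-13,16', '15/-12,18', '11/-14,21', '12/-13,23']
```

View pics/raw3.png

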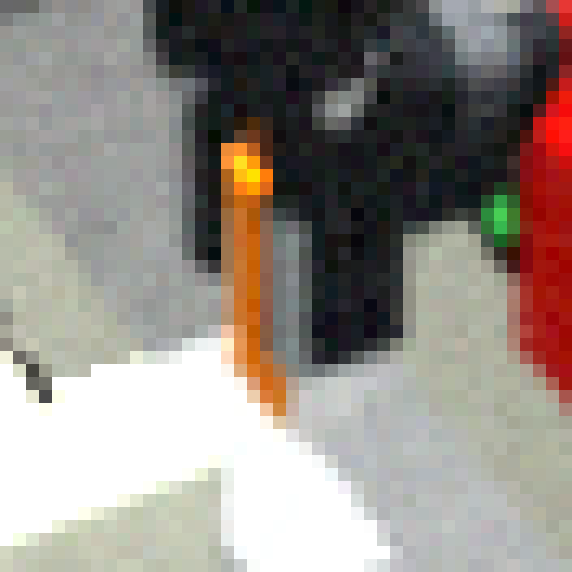

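Run:
```python
from h import *
np.set_printoptions(precision=2,suppress=True)
a=np.radians(3.05);R=np.array([[np.cos(a),-np.sin(a)],[np.sin(a),np.cos(a)]]);c=np.array([598,72.6])
im,d=capture("scene");P=cloud("scene",d);L=(P[...,:2]-c)@R;z=P[...,2];x,y=L[...,0],L[...,1]
h=cv2.cvtColor(im,cv2.COLOR_RGB2HSV);ok=d>0
def pr(n,m,v): 
    if m.any(): print(n,m.sum(),"median",np.median(v[m]),"mean",v[m].mean())
D0=np.load("pics/scene0.npy");P0=cloud("scene",D0);L0=(P0[...,:2]-c)@R;x0,y0,z0=L0[...,0],L0[...,1],P0[...,2]
for lo,hi in((-120,-50),(50,120)):
    pr("head +x face",(abs(x0-55)<6)&(y0>lo)&(y0<hi)&(z0>30)&(z0<95),x0)
pr("lamp face y40",(abs(y0-40)<7)&(abs(x0+40)<12)&(z0>30)&(z0<95),y0)
m=(abs(y0-40)<7)&(x0>25)&(x0<48)&(z0>30)&(z0<80);pr("lamp face y40 b",m,y0)
pr("det -y face",(abs(y0+130)<7)&(abs(x0)<48)&(z0>30)&(z0<95),y0)
pr("base top z",(abs(x0)<55)&(abs(y0)<30)&(z0<20),z0); pr("head top z",(abs(x0)<45)&(abs(y0+85)<38)&(z0>100),z0)
m=ok&(abs(y)<4.5)&(abs(x-12)<5)&(z<72)&(z>58);pr("cell +x",m,x)
o=ok&(h[...,0]>6)&(h[...,0]<22)&(h[...,1]>130)&(abs(x)<12)&(abs(y+6)<4)&(z<95)&(z>55);pr("cell -y win",o,y)
```

```text
head +x face 746 median 54.85107189289592 mean 54.85046491105766
head +x face 608 median 54.85756101326528 mean 54.82380774572077
lamp face y40 110 median 40.38775521328266 mean 40.39080717580636
lamp face y40 b 106 median 40.348575756193284 mean 40.32881862719003
det -y face 308 median -129.61146679556867 mean -129.61562843579884
base top z 704 median 13.367993503829041 mean 13.363799722685544
head top z 1150 median 109.28593828324 mean 109.31065342006299
cell +x 16 median 10.934626541876556 mean 11.053928692118
cell -y win 33 median -6.517701628947502 mean -6.537170583002621
```

The face-to-face comparison puts the cell within 0.9 mm of centre on both axes. One small trim, then settle and check.

```bash
python3 -m crank '{"dp":[[0.05,0.05,0],[0,0,0],[0,0,0],[0,0,0],[0,0,0]],"delta_rot":[[0,0,0],[0,0,0],[0,0,0],[0,0,0],[0,0,0]],"claw":[255,255,255,255,255]}'
python3 - <<'E'
from h import *
s=sense();print(s["eef_pos"],np.abs(s["dq"]).max(),s["force"],s["grip_width"])
for n in("scene","top"):
    im,d=capture(n);cv2.imwrite(f"pics/{n}_end.png",im[:,:,::-1])
    P=cloud(n,d);h=cv2.cvtColor(im,cv2.COLOR_RGB2HSV)
    a=np.radians(3.05);R=np.array([[np.cos(a),-np.sin(a)],[np.sin(a),np.cos(a)]]);L=(P[...,:2]-[598,72.6])@R
    q=(h[...,1]>150)&((h[...,0]<8)|(h[...,0]>172))&(P[...,2]>124)&(abs(L[...,0])<80)&(abs(L[...,1])<160)
    if q.any():print(n,q.sum(),L[q].min(0),L[q].max(0))
E
```

```text
time_s: 14.55
eef_pos: [598.2, 73.4, 75.6]
ee_rot: [-0.0, 0.688, 0.726, 0.0]
force: [0.6, -0.2, -0.4]
grip_width: 0.273
[598.2345917   73.41656244  75.60590238] 0.0014955176293340695 [ 0.60835551 -0.18983391 -0.36837564] 0.2734333038017798
scene 107 [  9.92579061 -32.93846395] [64.32277027 94.65432711]
```

View pics/scene_end.png

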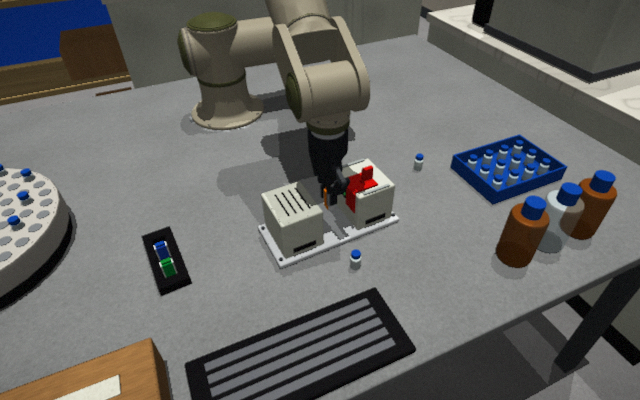

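The cell (325,197) is held steady in the gap and the shutter is open (365,180). The green and blue cells and both vials are in place. I'll hand it in.

```bash
python3 -c "from rig import *; print(finish_job())"
```

```text
the job is handed in; nothing more can be done
None
```

I finished the job and handed it in at about 14.7 s of the 48 s allowed; no verdict was reported.

- **Shutter:** I pushed the red fin about 26 mm along the bench's +x until the force jumped to 20–31 N at the end stop, then backed off. The green lens was visible afterwards.
- **Grip:** I took the amber cell by its frosted faces with a 30 N grip. The pads were centred to about 0.4 mm before closing. I then lifted it straight out of the rack.
- **Placing:** I turned the cell about 88° and lowered it into the gap, where it is still held. My last check against the photometer's own faces put it less than 1 mm off centre in x and y. I then moved it 0.5 mm closer and did not measure it again. Its centre works out at about z = 80 mm, and the gripper's turn (3.05°) matches the bench's.
- **Final state:** The arm was still, with no contact force. The opening reading was steady at 0.273. The last picture showed the shutter open and the green and blue cells and both vials in place.

Some checks disagreed or fell short:

- **Cameras:** The two cameras differed by 1–3 mm on the bench's position, so I used the average and then the face-to-face check.
- **Tilt and yaw fit:** A rough fit on the cell's window from the depth data gave a yaw error of 5–11° and a tilt of 1.5–4°. I put this down to poor edge pixels, because drawing the cell's outline over the picture showed it upright and square.
- **Fin position:** My last automatic reading of the fin was spoiled because the filter also picked up other orange or red pixels, so I confirmed the shutter by eye.

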